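Lock the standards box with its push-and-turn key

ROBOT

A 7-joint arm with a two-finger parallel gripper is mounted at the origin on a cart in front of the work surface, level with it; the furniture and walls round the work are solid. World frame = base frame: x ahead of the robot, y to its left, z up, the work surface at z = 0. Lengths are in mm, angles in rad, forces in N, time in s.
With the tool pointing down it reaches from about 400 to 875 mm from the base axis. Payload 4.4 kg.
Tool frame: the origin (TCP) lies at the very end of the fingers, on their centre line; the grasp point (between the pads) lies 19 mm behind it; z points along the fingers, y is the direction in which the jaws open and shut (so a half turn about z gives the same grasp; the last joint's range is limited). The gripper opens to 85 mm and grips with 20 to 120 N. Pads are 22 mm wide; open, the fingers measure 114 mm over their backs; the gripper's body (76 mm by 85 mm) begins 54 mm behind the grasp point. The pads swing forward as they close: fully open they stand 13 mm farther back than shut.
Start: joints at [1.273, 0.628, 0.038, 1.517, -0.027, 0.996, -0.02], TCP at [149.352, -632.623, 231.313] pointing down, gripper open.
Joint ranges: [-3.06, 3.06], [-0.37, 2.12], [-1.25, 1.32], [0.18, 2.47], [-1.1, 4.24], [0.23, 1.98], [-2.94, 2.94]. Speed limits (rad/s): [2.57, 2.57, 3.14, 3.14, 3.14, 3.14, 3.14].

INTERFACE

Orientations are given as [roll, pitch, yaw] about the fixed x, y, z axes, in that order (R = Rz(yaw) Ry(pitch) Rx(roll)).
In Python, from cell import read_state, get_image, calibration, finish_job gives the robot as it stands. The module is installed in compiled form; this text tells all that it offers.
- The arm moves only by the tool apply_moves, never from a script. Its argument "increments" is a list of rows, each an object of numbers: "tx", "ty", "tz": the shift along the world's x, y, z in m; "rx", "ry", "rz": the turn, a rotation vector about the world's x, y, z in units of 5 degrees (1.0 is 5 degrees); "claw": the finger opening in m, from 0 to 0.0854. In form: [{"tx": .., "ty": .., "tz": .., "rx": .., "ry": .., "rz": .., "claw": ..}, ...]. A call has 1 to 12 rows; each row is the pose to reach, as a shift and turn from the pose commanded when the call began; what a row does not reach only later rows make up. A row lasts 1/10 s, in which the tool goes at most 50 mm and 8.59 degrees, less where a joint would pass 70% of its speed; a pose out of reach is approached as far as the arm can. A call with a gripper value outside its range is refused whole. The fingers move at their own pace and stop on an object; the grip force is fixed at half the most. Time passes only in rows, so rows that repeat a pose let the fingers close. It gives the time, the measured TCP pose, the force and the opening at its end, in the units of the state.
- read_state(): the state, without advancing time (a new reading comes with each control period).
- get_image(name): name is "scene" or "top" or "wrist"; returns the picture (420x560x3 uint8, red, green, blue); there is no depth.
- calibration(name): a dict with "camera_matrix" (3x3 intrinsics, pixels), "origin" and "attitude" of the camera in the world. Camera axes: x right, y up, looking along -z (the intrinsics and any distortion apply to the point x, -y, -z); pixel columns grow to the right and rows downward; lengths in mm; the calibration is good to about 2 mm. A picture is of the moment at which its call begins: read the wrist's pose just before it. calibration takes no time and is no camera call; for the wrist camera it gives the pose at the moment of the call.
- finish_job(): hands the job in, once; it reports no verdict.
The state is a dict: "clock": time; "qpos": joint angles; "qd": joint speeds; "tau": joint torques, N m; "eef_pos": TCP position; "tool_rot": TCP orientation; "force": force on the tool from outside, world axes, zero at the start; "torque": the same for the moment, N m; "width": finger opening in mm.
Only numpy, scipy, OpenCV 4.12 (cv2) and the standard library are available. Lean on these libraries where they do the work, as an engineer would, in place of code of your own. Each camera call takes 0.05 s, during which the arm holds its last target. There are 200 camera calls.

TASK

Lock the grey steel box with the key that stands in its lid: press the key down lightly, just a few newtons, and turn it gently back and forth until you feel the lock pin find its hidden slot and the plug sink well in, then turn the key clockwise to its stop so that the plug stays down. Do not force it: press or twist no harder than a hand would a small key. Then draw the key straight out and put it in the open square plastic tub, leaving the other things on the bench as they are.

Things in the scene. Friction and masses are not known exactly. Their poses are not given: they have to be found in the camera images.
- lockbox: low grey steel box, lid shut, 190 mm wide (its y) x 140 mm deep (its x), lid top 78 mm up, screwed to the worktop, cannot move. Origin: centre of its underside; z up, hinges at +x. On the lid at x = -30, y = -45 mm sits the lock: a round steel escutcheon, 38 mm across, 4 mm high, round a turning plug 24 mm across. The key stands in the plug; a timer lies at the lid's other (+y) end.
- lock_face (a point): point on the lock's upright axis at the top of the escutcheon, 82 mm above the worktop; axes as the box's. Inside, a pin on the plug meets a sprung ring with one slot (5.6 mm wide, pin 4 mm, at 22 mm radius), which lies anywhere within 0.5 rad either side of the key's starting angle and cannot be seen or measured.
- lock_plug (a joint): depth in m of the plug under the key, 0 as found. Its spring: 1.7 N, then 0.23 N/mm. At 2 mm the pin meets the ring, which gives 4 mm more (1 N, then 1.6 N/mm) and then is solid. If the pin, pressing the ring, comes over the slot, the ring jumps up round it: the push drops at once and turning is blocked. Pressed on, the pin is below the ring from 9 mm; end of travel 12 mm.
- lock_bolt (a joint): bolt driver inside the lock, rad: 0 unlocked, as found; 0.70 at the stop, locked. With the plug 9 to 12 mm down the key turns only clockwise (seen from above), 0.75 to 1 rad (play included) to the stop, and throws the bolt. Let go there, the plug rises to 9 mm and stays; not turned, it springs back to 0. This value tells nothing of where the slot is.
- key: key, 45 g, standing loose in the plug, its width along the box's x. Origin: tip of the blade; z up to the head, x along its width, y through its thickness. Blade 12 (x) x 5 (y) mm, 15 mm long, 14 mm of it in the plug's 13 x 6 mm slot (0.1 rad play), tip on the slot's floor; shank 9 mm round; head from 40 to 64 mm above the tip. Pulls straight up out of the plug.
- key_head (a point): centre of the key's flat black head, 52 mm above the tip of the blade and at first 38 mm above the escutcheon; axes as the key's. The head is 32 (x) x 9 (y) x 24 (z) mm: grip it across the 9 mm.
- plastic_tub: open square plastic tub, whitish and translucent, 128 x 132 mm at the rim and 51 mm high, floor about 100 x 100 mm inside and 2 mm thick, walls 6 mm; loose, 150 g, a pen cap lies in its +x half. Origin: centre of its underside, z up.
- bench_timer: small digital timer, 62 x 66 x 20 mm, lying on the lid of the box away from the lock; origin at the centre of its underside. A bystander.
- reagent_0: small dropper bottle, 28 mm across and 74 mm high, behind the tub; origin at the centre of its underside. A bystander.
Mind the look-alikes: they are no part of the job. Leave any pink look-alike of the plastic_tub alone.

How it is judged (in metres and radians):
On the way, in this order (a step that is already met when the one before it is completed fails the run):
1. the lock pin has found its slot and the plug has sunk more than 8.5 mm (value of joint lock_plug above 0.0085 m), for 0.1 s.
2. the sunken plug has been turned clockwise until the bolt is thrown (0.6 rad or more) (value of joint lock_plug above 0.0075 m and value of joint lock_bolt above 0.6 rad), for 0.2 s.
3. the key is out of the lock, the plug has stayed down (all of step 2 and z of key in the frame of lock_face above 0.003 m), for 0.1 s.
At the end, for the whole second after the job is handed in: The lock is locked (bolt 0.6 rad or more, plug still more than 7.5 mm down without the key) and the key lies or leans at rest inside the tub (tip and centre of the head within 56 mm of the tub's centre in its x and y and less than 65 mm up), the tub standing upright (all of step 2 and x of key in the frame of plastic_tub between -0.056 and 0.056 m and y of key in the frame of plastic_tub between -0.056 and 0.056 m and z of each of key, key_head in the frame of plastic_tub below 0.065 m and x of key_head in the frame of plastic_tub between -0.056 and 0.056 m and y of key_head in the frame of plastic_tub between -0.056 and 0.056 m and linear speed of key below 0.03 m/s and angle between plastic_tub's own z axis and vertical below 0.1 rad); the robot touches nothing.
It fails at once if the key is forced: more than 35 N between key and lock (contact force between key and lockbox above 35 N).
It fails at once if the gripper or arm leans on the box with more than 8 N (contact force between any of the fingers, the arm and lockbox above 8 N).
It fails at once if the timer or the dropper bottle is moved by more than 25 mm (distance of any of bench_timer, reagent_0 from where it was at the start of the episode above 0.025 m).
It fails at once if the tub is shoved by more than 50 mm (distance of plastic_tub from where it was at the start of the episode above 0.05 m).
It also fails if it takes over 72 s, if anything falls off the work surface, if the arm or the gripper's body presses on something with over 40 N, if the wrist force passes 120 N, or if a joint passes its speed limit or range.

## Working session

There is one attempt and no reset: what is moved stays moved. The work goes in short steps, Python scripts to look and compute and a tool call to move; the robot and the scene stay as the last step left them, time stands still between calls to the robot, and variables do not carry over. Pictures are saved under pics/ and viewed, about 8 in all and at most 12, crops included, and the job is handed in when it is done.

Besides the shell and the picture viewer there is one more tool, called in YAML: its name, and indented under it one key for each argument. apply_moves: Moves the arm, as the interface text tells. Its arguments: {"type":"object","properties":{"increments":{"type":"array"}},"required":["increments"]}

```bash
mkdir -p pics; cat > h.py <<'E'
import numpy as np, cv2, json
from cell import read_state, get_image, calibration, finish_job
def save(name,fn,crop=None,scale=1):
    im=get_image(name); cv2.imwrite('pics/raw_'+fn,im[...,::-1])
    if crop: im=im[crop[1]:crop[3],crop[0]:crop[2]]
    if scale!=1: im=cv2.resize(im,None,fx=scale,fy=scale,interpolation=cv2.INTER_CUBIC)
    cv2.imwrite('pics/'+fn,im[...,::-1]); return im
from scipy.spatial.transform import Rotation as Ro
def cam(c):
    K=np.array(c['camera_matrix'],float);o=np.array(c['origin'],float);a=np.array(c['attitude'],float)
    R=a if a.shape==(3,3) else Ro.from_euler('xyz',a).as_matrix()
    return K,o,R
def ray(c,u,v):
    K,o,R=cam(c); d=np.linalg.inv(K)@[u,v,1]; return o,R@(d*[1,-1,-1])
def onz(c,u,v,z):
    o,d=ray(c,u,v); return o+d*(z-o[2])/d[2]
def proj(c,p):
    K,o,R=cam(c); q=R.T@(np.array(p)-o)*[1,-1,-1]; q=K@q; return q[:2]/q[2]
E
python3 - <<'E'
from h import *
for n in ('scene','top','wrist'):
    c=calibration(n); print(n,c)
a=save('scene','s0.png');b=save('top','t0.png')
print(read_state())
E
```

```text
scene {'camera_matrix': array([[480.32317976,   0.        , 276.95138015],
       [  0.        , 480.32317976, 205.28157567],
       [  0.        ,   0.        ,   1.        ]]), 'origin': array([-131.7787762 ,  752.40407002,  731.16773649]), 'attitude': array([ 1.06383814, -0.0227232 , -2.56557759])}
top {'camera_matrix': array([[520.32632886,   0.        , 278.58609266],
       [  0.        , 520.32632886, 208.94500651],
       [  0.        ,   0.        ,   1.        ]]), 'origin': array([ 372.42331229, -243.84378372, 1294.26183009]), 'attitude': array([ 0.10402976,  0.02402268, -1.54357544])}
wrist {'camera_matrix': array([[367.56778888,   0.        , 277.65318871],
       [  0.        , 367.56778888, 205.41871788],
       [  0.        ,   0.        ,   1.        ]]), 'origin': array([ 221.15561326, -615.06976725,  372.18885216]), 'attitude': array([-0.29234665,  0.00177601, -1.33750408])}
{'clock': 0.1, 'qpos': array([ 1.27321792,  0.62926219,  0.03846121,  1.51827229, -0.02699557,
        0.99629271, -0.02000897]), 'qd': array([ 0.0002078 , -0.00254185,  0.00089108, -0.00253424,  0.00118376,
        0.00099446, -0.0017057 ]), 'tau': array([ 3.09389448e-03, -5.64539444e+01,  1.23138864e+00, -1.93975085e+01,
        1.15876616e-02,  5.38838940e-03, -2.05422474e-06]), 'eef_pos': array([ 149.20080032, -632.06823385,  230.47442756]), 'tool_rot': array([-3.13987684e+00,  3.12374256e-05,  2.31758466e-01]), 'force': array([0.36657979, 0.10951625, 0.16075303]), 'torque': array([ 0.02066012,  0.019795  , -0.01126359]), 'width': 85.73726394641326}
```

View both.

View pics/s0.png

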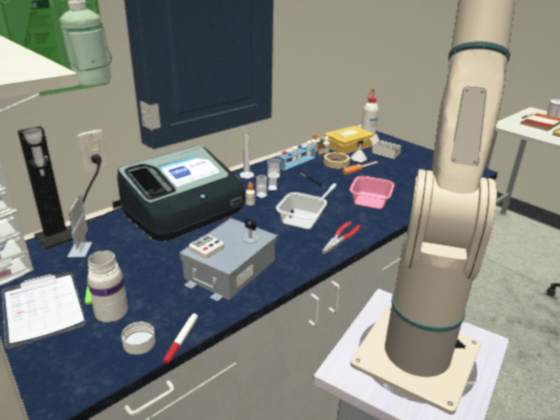

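View pics/t0.png

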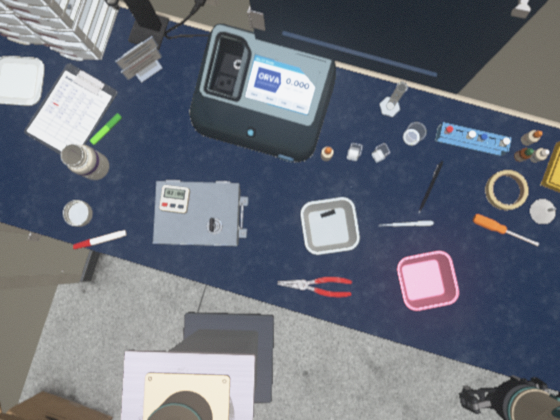

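```bash
python3 - <<'E'
from h import *
c=calibration('top');cs=calibration('scene')
im=cv2.imread('pics/raw_t0.png');s=cv2.imread('pics/raw_s0.png')
for n,(u,v),z in [('box',(197,213),78),('key',(214,225),82),('timer',(173,198),98),('tub',(330,226),51),('bottle',(327,153),74),('tuscene',(0,0),0)]:
    print(n,onz(c,u,v,z).round(0))
a=cv2.resize(im[165:260,145:255],None,fx=4,fy=4,interpolation=cv2.INTER_CUBIC)
b=cv2.resize(im[140:265,290:365],None,fx=3.04,fy=3.04,interpolation=cv2.INTER_CUBIC)
d=cv2.resize(s[180:300,170:340],None,fx=3.0,fy=3.0,interpolation=cv2.INTER_CUBIC)
h=380;o=np.zeros((380+0,440+230,3),np.uint8);o[:,:440]=a;o[:b.shape[0],440:440+b.shape[1]]=b[:380]
cv2.imwrite('pics/c1.png',o);
E
```

```text
box [484. -19.  78.]
key [457. -61.  82.]
timer [516.  35.  98.]
tub [ 463. -334.   51.]
bottle [ 636. -323.   74.]
tuscene [1044.  543.    0.]
```

View pics/c1.png

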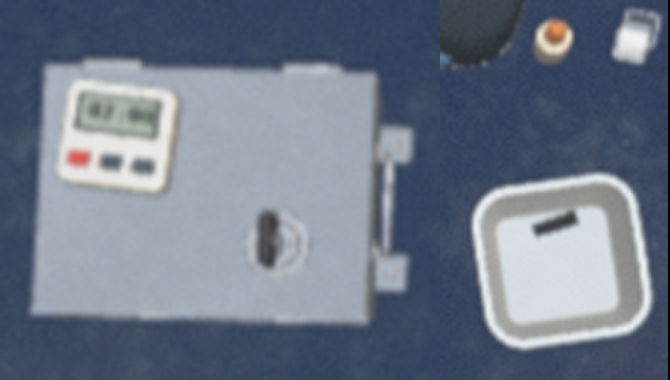

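```bash
python3 - <<'E'
from h import *
c=calibration('top');cs=calibration('scene')
f=lambda x,y:(145+(x+.5)/4-.5,165+(y+.5)/4-.5)
P=[onz(c,*f(*q),78)[:2] for q in [(45,65),(378,73),(370,322),(32,314)]]
P=np.array(P);print(P.round(1));ctr=P.mean(0)
for i in range(4):print(np.linalg.norm(P[i]-P[(i+1)%4]).round(1))
v=P[0]+P[3]-P[1]-P[2];yaw=np.arctan2(-v[0],v[1]);v2=P[0]+P[1]-P[2]-P[3];print('ctr',ctr,yaw,np.arctan2(v2[1],v2[0]))
R=np.array([[np.cos(yaw),-np.sin(yaw)],[np.sin(yaw),np.cos(yaw)]])
print('lock from box',ctr+R@[-30,-45]);print('lock direct',onz(c,*f(281,240),82),'head',onz(c,*f(267,238),128))
print('predict head scene px',proj(cs,[*(ctr+R@[-30,-45]),120]))
g=lambda x,y:(290+(x-440)/3.04,140+y/3.04)
T=np.array([onz(c,*g(*q),51)[:2] for q in [(472,190),(635,172),(655,330),(492,350)]]);print(T.round(0),T.mean(0))
for i in range(4):print(np.linalg.norm(T[i]-T[(i+1)%4]).round(1))
v=T[0]+T[3]-T[1]-T[2];print('tubyaw',np.arctan2(-v[0],v[1]))
print('pen cap',onz(c,*g(555,222),8))
E
```

```text
[[ 558.5   82.4]
 [ 558.3 -116.1]
 [ 411.2 -116.5]
 [ 410.6   82.4]]
198.5
147.2
199.0
147.9
ctr [484.64810706 -16.92881627] 0.0010506374527595233 0.00158398494450114
lock from box [454.6954023  -61.96031055]
lock direct [457.57944928 -63.03201581  82.        ] head [455.27575712 -61.93437709 128.        ]
predict head scene px [251.49360903 224.33747381]
[[ 518. -263.]
 [ 536. -391.]
 [ 412. -408.]
 [ 393. -281.]] [ 464.5944674  -335.78982003]
129.4
125.2
128.3
126.9
tubyaw 0.1418265742612678
pen cap [ 498.71550631 -331.61654895    8.        ]
```

apply_moves:
  increments:
    - {"tx": 0.307, "ty": 0.57, "tz": -0.02, "rz": -2.65, "claw": 0.0854}
    - {"tx": 0.307, "ty": 0.57, "tz": -0.02, "rz": -2.65, "claw": 0.0854}
    - {"tx": 0.307, "ty": 0.57, "tz": -0.02, "rz": -2.65, "claw": 0.0854}
    - {"tx": 0.307, "ty": 0.57, "tz": -0.02, "rz": -2.65, "claw": 0.0854}
    - {"tx": 0.307, "ty": 0.57, "tz": -0.02, "rz": -2.65, "claw": 0.0854}
    - {"tx": 0.307, "ty": 0.57, "tz": -0.02, "rz": -2.65, "claw": 0.0854}
    - {"tx": 0.307, "ty": 0.57, "tz": -0.02, "rz": -2.65, "claw": 0.0854}
    - {"tx": 0.307, "ty": 0.57, "tz": -0.02, "rz": -2.65, "claw": 0.0854}
    - {"tx": 0.307, "ty": 0.57, "tz": -0.02, "rz": -2.65, "claw": 0.0854}
    - {"tx": 0.307, "ty": 0.57, "tz": -0.02, "rz": -2.65, "claw": 0.0854}
    - {"tx": 0.307, "ty": 0.57, "tz": -0.02, "rz": -2.65, "claw": 0.0854}
    - {"tx": 0.307, "ty": 0.57, "tz": -0.02, "rz": -2.65, "claw": 0.0854}

```text
$.increments[0]: bad value
```

apply_moves:
  increments:
    - {"tx": 0.307, "ty": 0.57, "tz": -0.02, "rx": 0, "ry": 0, "rz": -2.65, "claw": 0.085}

```text
clock: 0.2
eef_pos: [167.9, -593.3, 229.0]
tool_rot: [3.137, 0.003, 0.071]
force: [-0.1, -0.5, -0.3]
width: 85.1
```

apply_moves:
  increments:
    - {"tx": 0.285, "ty": 0.53, "tz": -0.02, "rx": 0, "ry": 0, "rz": -0.93, "claw": 0.085}
    - {"tx": 0.285, "ty": 0.53, "tz": -0.02, "rx": 0, "ry": 0, "rz": -0.93, "claw": 0.085}
    - {"tx": 0.285, "ty": 0.53, "tz": -0.02, "rx": 0, "ry": 0, "rz": -0.93, "claw": 0.085}
    - {"tx": 0.285, "ty": 0.53, "tz": -0.02, "rx": 0, "ry": 0, "rz": -0.93, "claw": 0.085}
    - {"tx": 0.285, "ty": 0.53, "tz": -0.02, "rx": 0, "ry": 0, "rz": -0.93, "claw": 0.085}
    - {"tx": 0.285, "ty": 0.53, "tz": -0.02, "rx": 0, "ry": 0, "rz": -0.93, "claw": 0.085}
    - {"tx": 0.285, "ty": 0.53, "tz": -0.02, "rx": 0, "ry": 0, "rz": -0.93, "claw": 0.085}
    - {"tx": 0.285, "ty": 0.53, "tz": -0.02, "rx": 0, "ry": 0, "rz": -0.93, "claw": 0.085}
    - {"tx": 0.285, "ty": 0.53, "tz": -0.02, "rx": 0, "ry": 0, "rz": -0.93, "claw": 0.085}
    - {"tx": 0.285, "ty": 0.53, "tz": -0.02, "rx": 0, "ry": 0, "rz": -0.93, "claw": 0.085}
    - {"tx": 0.285, "ty": 0.53, "tz": -0.02, "rx": 0, "ry": 0, "rz": -0.93, "claw": 0.085}
    - {"tx": 0.285, "ty": 0.53, "tz": -0.02, "rx": 0, "ry": 0, "rz": -0.93, "claw": 0.085}

```text
clock: 1.4
eef_pos: [457.5, -58.5, 209.7]
tool_rot: [3.141, 0.0, 0.001]
force: [0.9, 0.4, 0.6]
width: 84.8
```

apply_moves:
  increments:
    - {"tx": 0.0, "ty": 0.0, "tz": 0.0, "rx": 0, "ry": 0, "rz": 0, "claw": 0.085}
    - {"tx": 0.0, "ty": 0.0, "tz": 0.0, "rx": 0, "ry": 0, "rz": 0, "claw": 0.085}

```text
clock: 1.6
eef_pos: [457.1, -59.2, 209.5]
tool_rot: [-3.142, 0.001, 0.004]
force: [-0.2, -0.8, -0.7]
width: 85.2
```

```bash
python3 - <<'E'
from h import *
s=read_state();c=calibration('wrist')
save('wrist','w1.png');print(s,c)
for z in (82,120,132):print(z,proj(c,[456,-62,z]))
E
```

```text
{'clock': 1.6, 'qpos': array([ 0.03736391,  0.3950301 ,  0.04149424,  2.05052096, -0.02477765,
        0.6974396 , -1.47186187]), 'qd': array([ 0.05012309, -0.0110969 ,  0.03409696,  0.01924901,  0.00612631,
        0.00246597,  0.00246115]), 'tau': array([ -1.95146911, -38.62247944,  -0.3606767 , -15.40781021,
        -0.16578463,  -0.10553401,  -0.04754142]), 'eef_pos': array([457.05033264, -59.21833899, 209.47117918]), 'tool_rot': array([-3.14156926e+00,  9.42113285e-04,  4.26035270e-03]), 'force': array([-0.15195786, -0.75849627, -0.67377203]), 'torque': array([-0.04756383,  0.02625423, -0.00216003]), 'width': 85.2030298166623} {'camera_matrix': array([[367.56778888,   0.        , 277.65318871],
       [  0.        , 367.56778888, 205.41871788],
       [  0.        ,   0.        ,   1.        ]]), 'origin': array([531.01576904, -58.50574421, 351.19590965]), 'attitude': array([-2.93228186e-01, -3.50108349e-04, -1.56502194e+00])}
82 [281.5562443  197.55427721]
120 [282.16062838 212.99005038]
132 [282.39094409 218.87223865]
```

View pics/w1.png

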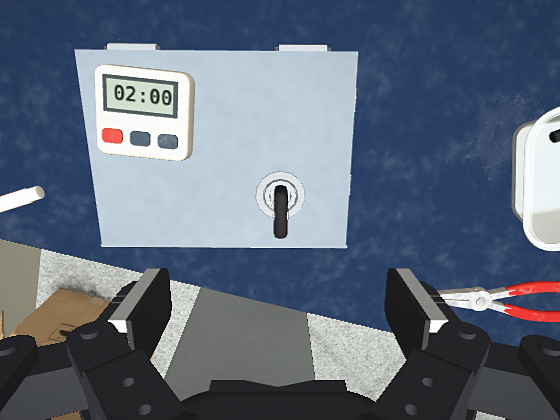

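apply_moves:
  increments:
    - {"tx": 0.0, "ty": -0.002, "tz": 0, "rx": 0, "ry": 0, "rz": 18, "claw": 0.085}
    - {"tx": 0.0, "ty": -0.002, "tz": 0, "rx": 0, "ry": 0, "rz": 18, "claw": 0.085}
    - {"tx": 0.0, "ty": -0.002, "tz": 0, "rx": 0, "ry": 0, "rz": 18, "claw": 0.085}
    - {"tx": 0.0, "ty": -0.002, "tz": 0, "rx": 0, "ry": 0, "rz": 18, "claw": 0.085}
    - {"tx": 0.0, "ty": -0.002, "tz": 0, "rx": 0, "ry": 0, "rz": 18, "claw": 0.085}
    - {"tx": 0.0, "ty": -0.002, "tz": 0, "rx": 0, "ry": 0, "rz": 18, "claw": 0.085}
    - {"tx": 0.0, "ty": -0.002, "tz": 0, "rx": 0, "ry": 0, "rz": 18, "claw": 0.085}
    - {"tx": 0.0, "ty": -0.002, "tz": 0, "rx": 0, "ry": 0, "rz": 18, "claw": 0.085}
    - {"tx": 0.0, "ty": -0.002, "tz": 0, "rx": 0, "ry": 0, "rz": 18, "claw": 0.085}
    - {"tx": 0.0, "ty": -0.002, "tz": 0, "rx": 0, "ry": 0, "rz": 18, "claw": 0.085}
    - {"tx": 0.0, "ty": -0.002, "tz": 0, "rx": 0, "ry": 0, "rz": 18, "claw": 0.085}

```text
clock: 2.75
eef_pos: [456.0, -65.0, 209.7]
tool_rot: [-3.141, 0.001, 1.572]
force: [0.6, -0.3, -1.0]
width: 84.9
```

apply_moves:
  increments:
    - {"tx": 0.0, "ty": 0, "tz": 0, "rx": 0, "ry": 0, "rz": 18, "claw": 0.085}
    - {"tx": 0.0, "ty": 0, "tz": 0, "rx": 0, "ry": 0, "rz": 18, "claw": 0.085}
    - {"tx": 0.0, "ty": 0, "tz": 0, "rx": 0, "ry": 0, "rz": 18, "claw": 0.085}
    - {"tx": 0.0, "ty": 0, "tz": 0, "rx": 0, "ry": 0, "rz": 18, "claw": 0.085}
    - {"tx": 0.0, "ty": 0, "tz": 0, "rx": 0, "ry": 0, "rz": 18, "claw": 0.085}
    - {"tx": 0.0, "ty": 0, "tz": 0, "rx": 0, "ry": 0, "rz": 18, "claw": 0.085}
    - {"tx": 0.0, "ty": 0, "tz": 0, "rx": 0, "ry": 0, "rz": 18, "claw": 0.085}
    - {"tx": 0.0, "ty": 0, "tz": 0, "rx": 0, "ry": 0, "rz": 18, "claw": 0.085}
    - {"tx": 0.0, "ty": 0, "tz": 0, "rx": 0, "ry": 0, "rz": 18, "claw": 0.085}
    - {"tx": 0.0, "ty": 0, "tz": 0, "rx": 0, "ry": 0, "rz": 18, "claw": 0.085}
    - {"tx": 0.0, "ty": 0, "tz": 0, "rx": 0, "ry": 0, "rz": 18, "claw": 0.085}
    - {"tx": 0.0, "ty": 0, "tz": 0, "rx": 0, "ry": 0, "rz": 18, "claw": 0.085}

```text
clock: 3.95
eef_pos: [456.0, -64.8, 209.5]
tool_rot: [-3.141, -0.001, 3.138]
force: [0.1, 0.1, 0.7]
width: 85.1
```

```bash
python3 - <<'E'
from h import *
s=read_state();c=calibration('wrist')
im=save('wrist','w2.png')
print(s['qpos'],s['eef_pos'],s['tool_rot'],c['origin'],c['attitude'])
for z in (82,120,132):print(z,proj(c,[457,-61,z]))
E
```

```text
[ 0.66320359  0.50344945 -0.83249347  2.03488743  0.51009338  0.82127243
  1.09974433] [456.03660992 -64.81334995 209.47205211] [-3.14081615e+00 -1.35744411e-03  3.13838214e+00] [383.88420954 -64.06573773 351.37447115] [-2.88744918e-01  1.15626296e-03  1.56914354e+00]
82 [282.26105965 196.69956169]
120 [282.88634179 211.78399928]
132 [283.12475064 217.53542432]
```

View pics/w2.png

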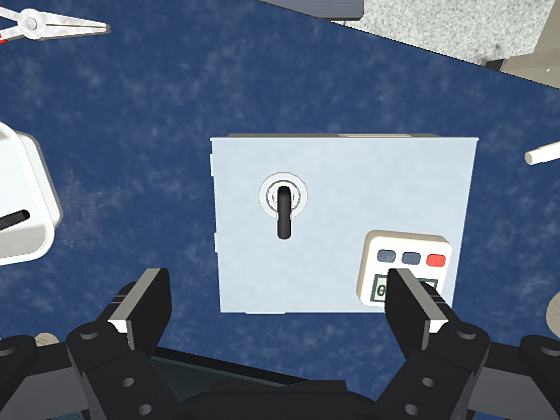

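apply_moves:
  increments:
    - {"tx": 0.0007, "ty": 0.004, "tz": -0.04, "rx": 0, "ry": 0, "rz": 0.03, "claw": 0.06}
    - {"tx": 0.0007, "ty": 0.004, "tz": -0.07, "rx": 0, "ry": 0, "rz": 0.03, "claw": 0.05}
    - {"tx": 0.0007, "ty": 0.004, "tz": -0.07, "rx": 0, "ry": 0, "rz": 0.03, "claw": 0.04}
    - {"tx": 0.0007, "ty": 0.004, "tz": -0.07, "rx": 0, "ry": 0, "rz": 0.03, "claw": 0.04}
    - {"tx": 0.0007, "ty": 0.004, "tz": -0.07, "rx": 0, "ry": 0, "rz": 0.03, "claw": 0.04}

```text
clock: 4.5
eef_pos: [458.7, -58.7, 141.2]
tool_rot: [-3.141, 0.002, -3.139]
force: [0.9, -0.2, 0.1]
width: 39.9
```

```bash
python3 - <<'E'
from h import *
s=read_state();c=calibration('wrist')
im=save('wrist','w3.png',(180,130,400,330),3)
print(s['eef_pos'],s['tool_rot'],s['force'],s['width'])
for z in (82,120,132):print(z,proj(c,[456.7,-60.7,z]),onz(c,280,200,z))
E
```

```text
[458.74375499 -58.65104853 141.15527098] [-3.14121649e+00  2.29291169e-03 -3.13945821e+00] [ 0.86865582 -0.20508907  0.11394723] 39.895502858092904
82 [273.41537494 222.31753533] [443.26301927 -56.96490235  82.        ]
120 [272.47978877 248.64772328] [432.43533689 -57.22772832 120.        ]
132 [272.09847761 259.37895769] [429.01606876 -57.310726   132.        ]
```

View pics/w3.png

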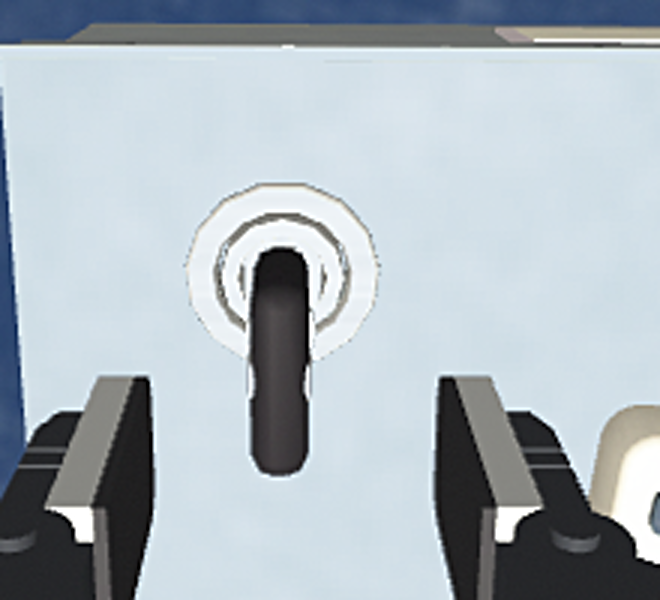

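apply_moves:
  increments:
    - {"tx": -0.0025, "ty": -0.0023, "tz": 0, "rx": 0, "ry": 0, "rz": 0, "claw": 0.04}
    - {"tx": -0.0025, "ty": -0.0023, "tz": 0, "rx": 0, "ry": 0, "rz": 0, "claw": 0.04}
    - {"tx": -0.0025, "ty": -0.0023, "tz": -0.02, "rx": 0, "ry": 0, "rz": 0, "claw": 0.035}
    - {"tx": -0.0025, "ty": -0.0023, "tz": -0.039, "rx": 0, "ry": 0, "rz": 0, "claw": 0.03}
    - {"tx": -0.0025, "ty": -0.0023, "tz": -0.039, "rx": 0, "ry": 0, "rz": 0, "claw": 0.03}
    - {"tx": -0.0025, "ty": -0.0023, "tz": -0.039, "rx": 0, "ry": 0, "rz": 0, "claw": 0.03}

```text
clock: 5.15
eef_pos: [455.3, -60.7, 101.2]
tool_rot: [3.142, -0.0, -3.138]
force: [0.1, 0.1, 0.4]
width: 30.1
```

```bash
python3 - <<'E'
from h import *
for i in range(3):
    s=read_state();print(s['eef_pos'],s['tool_rot'],s['force'],s['torque'],s['width'])
    im=save('wrist','w4.png',(180,150,400,350),3)
E
```

```text
[455.3027669  -60.66763138 101.18977105] [ 3.14154616e+00 -1.68358354e-04 -3.13813422e+00] [0.11274708 0.10932466 0.41975818] [-0.02626842  0.00549571 -0.01960304] 30.064414335172707
[455.6891993  -60.62774759 101.53053495] [ 3.14153505e+00  8.51764371e-04 -3.13824472e+00] [ 0.51585086  0.25032719 -0.17359228] [ 0.00539679  0.0079563  -0.02753817] 30.19313456977376
[455.89118146 -60.66110825 101.6919696 ] [ 3.14158268e+00  1.42694449e-03 -3.13840859e+00] [-0.31782939 -0.41624055  0.62834691] [ 0.01336029 -0.00286745 -0.01662617] 30.11842963520745
```

View pics/w4.png

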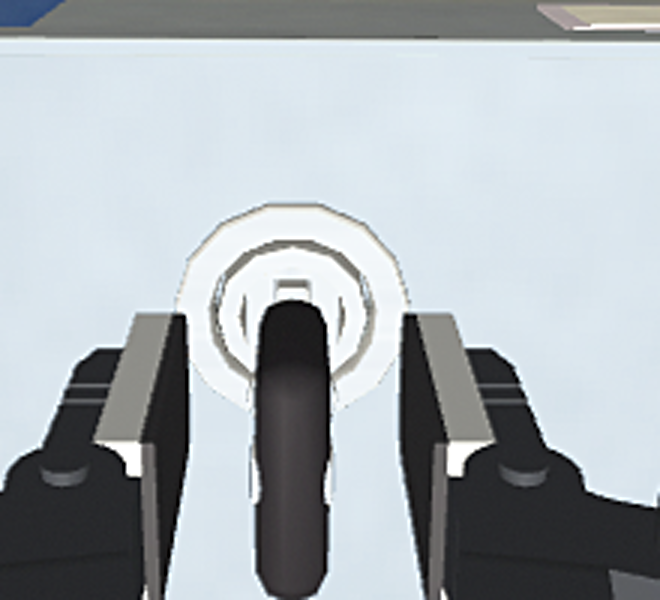

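apply_moves:
  increments:
    - {"tx": 0, "ty": 0, "tz": 0, "rx": 0, "ry": 0, "rz": 0, "claw": 0.015}
    - {"tx": 0, "ty": 0, "tz": 0, "rx": 0, "ry": 0, "rz": 0, "claw": 0.005}
    - {"tx": 0, "ty": 0, "tz": 0, "rx": 0, "ry": 0, "rz": 0, "claw": 0.005}
    - {"tx": 0, "ty": 0, "tz": 0, "rx": 0, "ry": 0, "rz": 0, "claw": 0.005}
    - {"tx": 0, "ty": 0, "tz": 0, "rx": 0, "ry": 0, "rz": 0, "claw": 0.005}

```text
clock: 5.8
eef_pos: [455.6, -60.8, 101.0]
tool_rot: [-3.142, 0.001, -3.138]
force: [0.8, -0.4, 1.0]
width: 8.6
```

apply_moves:
  increments:
    - {"tx": 0, "ty": 0, "tz": -0.001, "rx": 0, "ry": 0, "rz": 0, "claw": 0.005}
    - {"tx": 0, "ty": 0, "tz": -0.002, "rx": 0, "ry": 0, "rz": 0, "claw": 0.005}
    - {"tx": 0, "ty": 0, "tz": -0.003, "rx": 0, "ry": 0, "rz": 0, "claw": 0.005}
    - {"tx": 0, "ty": 0, "tz": -0.003, "rx": 0, "ry": 0, "rz": 0, "claw": 0.005}
    - {"tx": 0, "ty": 0, "tz": -0.003, "rx": 0, "ry": 0, "rz": 0, "claw": 0.005}

```text
clock: 6.3
eef_pos: [455.6, -60.8, 98.0]
tool_rot: [-3.141, 0.001, -3.138]
force: [1.1, -1.1, 6.2]
width: 7.7
```

```bash
python3 - <<'E'
from h import *
for i in range(3):
    s=read_state();print(s['eef_pos'],s['tool_rot'],s['force'],s['torque'],s['width']);get_image('wrist')
E
```

```text
[455.5703896  -60.81201057  98.01269946] [-3.14140007e+00  5.39118239e-04 -3.13830219e+00] [ 1.13875558 -1.13335218  6.18167934] [-0.24049952 -0.22047257  0.02829852] 7.715498308966342
[455.57604686 -60.79980894  98.01058587] [-3.14145968e+00  5.75551064e-04 -3.13830959e+00] [ 0.90985676 -0.93600419  4.70025296] [-0.27174625 -0.21835911  0.04705855] 8.067080578299993
[455.52616538 -60.79621964  97.98903512] [-3.14151057e+00  5.17494548e-04 -3.13834803e+00] [ 0.57640153 -1.82880067  4.7420263 ] [-0.27748475 -0.25127996 -0.05309397] 8.069679573747171
```

apply_moves:
  increments:
    - {"tx": 0, "ty": 0, "tz": -0.001, "rx": 0, "ry": 0, "rz": 0, "claw": 0.005}
    - {"tx": 0, "ty": 0, "tz": -0.001, "rx": 0, "ry": 0, "rz": 0.4, "claw": 0.005}
    - {"tx": 0, "ty": 0, "tz": -0.001, "rx": 0, "ry": 0, "rz": 0.8, "claw": 0.005}
    - {"tx": 0, "ty": 0, "tz": -0.001, "rx": 0, "ry": 0, "rz": 0.8, "claw": 0.005}

```text
clock: 6.85
eef_pos: [455.4, -60.7, 97.0]
tool_rot: [3.142, 0.0, -3.068]
force: [0.9, -0.6, 6.4]
width: 8.4
```

```bash
cat > r.py <<'E'
from h import *
for i in range(2):
    s=read_state();print(s['eef_pos'].round(2),s['tool_rot'].round(4),s['force'].round(2),s['torque'].round(3),s['width'].round(1))
    if i==0: get_image('wrist')
E
python3 r.py
```

```text
Traceback (most recent call last):
  File "r.py", line 3, in <module>
    s=read_state();print(s['eef_pos'].round(2),s['tool_rot'].round(4),s['force'].round(2),s['torque'].round(3),s['width'].round(1))
                                                                                                               ^^^^^^^^^^^^^^^^
AttributeError: 'float' object has no attribute 'round'
```

apply_moves:
  increments:
    - {"tx": 0, "ty": 0, "tz": 0, "rx": 0, "ry": 0, "rz": 0.4, "claw": 0.005}
    - {"tx": 0, "ty": 0, "tz": 0, "rx": 0, "ry": 0, "rz": 0.8, "claw": 0.005}
    - {"tx": 0, "ty": 0, "tz": 0, "rx": 0, "ry": 0, "rz": 0.8, "claw": 0.005}

```text
clock: 7.15
eef_pos: [455.5, -61.0, 97.0]
tool_rot: [-3.141, 0.0, -2.998]
force: [0.4, -0.8, 6.0]
width: 8.3
```

```bash
sed -i "s/,s\['width'\].round(1)//" r.py; python3 r.py
```

```text
[455.5  -60.97  97.02] [-3.1413e+00  4.0000e-04 -2.9983e+00] [ 0.35 -0.77  6.  ] [-0.297 -0.212 -0.051]
[455.48 -60.98  97.04] [-3.1412e+00  4.0000e-04 -2.9989e+00] [ 0.1  -1.22  5.99] [-0.331 -0.232 -0.071]
```

apply_moves:
  increments:
    - {"tx": 0, "ty": 0, "tz": 0, "rx": 0, "ry": 0, "rz": 0.4, "claw": 0.005}
    - {"tx": 0, "ty": 0, "tz": 0, "rx": 0, "ry": 0, "rz": 0.8, "claw": 0.005}
    - {"tx": 0, "ty": 0, "tz": 0, "rx": 0, "ry": 0, "rz": 0.8, "claw": 0.005}

```text
clock: 7.5
eef_pos: [455.5, -61.0, 97.0]
tool_rot: [-3.141, 0.0, -2.929]
force: [1.7, -1.8, 6.4]
width: 8.1
```

apply_moves:
  increments:
    - {"tx": 0, "ty": 0, "tz": 0, "rx": 0, "ry": 0, "rz": 0.4, "claw": 0.005}
    - {"tx": 0, "ty": 0, "tz": 0, "rx": 0, "ry": 0, "rz": 0.8, "claw": 0.005}
    - {"tx": 0, "ty": 0, "tz": 0, "rx": 0, "ry": 0, "rz": 0.8, "claw": 0.005}

```text
clock: 7.8
eef_pos: [455.5, -61.1, 97.0]
tool_rot: [-3.141, 0.0, -2.859]
force: [0.4, -1.2, 6.1]
width: 7.8
```

apply_moves:
  increments:
    - {"tx": 0, "ty": 0, "tz": 0, "rx": 0, "ry": 0, "rz": 0.4, "claw": 0.005}
    - {"tx": 0, "ty": 0, "tz": 0, "rx": 0, "ry": 0, "rz": 0.8, "claw": 0.005}
    - {"tx": 0, "ty": 0, "tz": 0, "rx": 0, "ry": 0, "rz": 0.8, "claw": 0.005}

```text
clock: 8.1
eef_pos: [455.6, -61.1, 97.0]
tool_rot: [-3.141, 0.0, -2.789]
force: [1.0, -2.1, 6.0]
width: 8.1
```

apply_moves:
  increments:
    - {"tx": 0, "ty": 0, "tz": 0, "rx": 0, "ry": 0, "rz": 0.4, "claw": 0.005}
    - {"tx": 0, "ty": 0, "tz": 0, "rx": 0, "ry": 0, "rz": 0.8, "claw": 0.005}
    - {"tx": 0, "ty": 0, "tz": 0, "rx": 0, "ry": 0, "rz": 0.8, "claw": 0.005}

```text
clock: 8.4
eef_pos: [455.6, -61.2, 97.0]
tool_rot: [-3.141, 0.0, -2.719]
force: [0.5, -2.1, 6.2]
width: 8.1
```

apply_moves:
  increments:
    - {"tx": 0, "ty": 0, "tz": 0, "rx": 0, "ry": 0, "rz": 0.4, "claw": 0.005}
    - {"tx": 0, "ty": 0, "tz": 0, "rx": 0, "ry": 0, "rz": 0.8, "claw": 0.005}
    - {"tx": 0, "ty": 0, "tz": 0, "rx": 0, "ry": 0, "rz": 0.8, "claw": 0.005}

```text
clock: 8.7
eef_pos: [455.6, -61.2, 97.0]
tool_rot: [-3.141, 0.0, -2.649]
force: [1.1, -1.6, 6.1]
width: 8.2
```

```bash
python3 r.py
```

```text
[455.6  -61.24  97.04] [-3.1407e+00  1.0000e-04 -2.6493e+00] [ 1.11 -1.63  6.06] [-0.514 -0.321 -0.036]
[455.61 -61.27  97.02] [-3.1407e+00  1.0000e-04 -2.6499e+00] [ 1.7  -2.06  5.7 ] [-0.478 -0.246 -0.067]
```

apply_moves:
  increments:
    - {"tx": 0, "ty": 0, "tz": 0, "rx": 0, "ry": 0, "rz": 0.4, "claw": 0.005}
    - {"tx": 0, "ty": 0, "tz": 0, "rx": 0, "ry": 0, "rz": 0.8, "claw": 0.005}
    - {"tx": 0, "ty": 0, "tz": 0, "rx": 0, "ry": 0, "rz": 0.8, "claw": 0.005}

```text
clock: 9.05
eef_pos: [455.4, -61.3, 96.8]
tool_rot: [-3.141, -0.0, -2.58]
force: [1.3, -2.3, 2.2]
width: 8.2
```

apply_moves:
  increments:
    - {"tx": 0, "ty": 0, "tz": -0.0015, "rx": 0, "ry": 0, "rz": 0, "claw": 0.005}
    - {"tx": 0, "ty": 0, "tz": -0.003, "rx": 0, "ry": 0, "rz": 0, "claw": 0.005}
    - {"tx": 0, "ty": 0, "tz": -0.003, "rx": 0, "ry": 0, "rz": 0, "claw": 0.005}

```text
clock: 9.35
eef_pos: [455.2, -61.1, 93.6]
tool_rot: [-3.141, -0.001, -2.58]
force: [2.4, -3.0, 2.1]
width: 7.8
```

```bash
python3 r.py
```

```text
[455.21 -61.11  93.58] [-3.1414e+00 -6.0000e-04 -2.5802e+00] [ 2.36 -3.04  2.14] [-0.728 -0.446  0.009]
[455.22 -61.11  93.69] [-3.1413e+00 -6.0000e-04 -2.5802e+00] [ 1.5  -3.42  1.74] [-0.692 -0.456 -0.012]
```

apply_moves:
  increments:
    - {"tx": 0.0002, "ty": -0.0005, "tz": -0.0015, "rx": 0, "ry": 0, "rz": 0, "claw": 0.005}
    - {"tx": 0.0002, "ty": -0.0005, "tz": -0.003, "rx": 0, "ry": 0, "rz": 0, "claw": 0.005}
    - {"tx": 0.0002, "ty": -0.0005, "tz": -0.0035, "rx": 0, "ry": 0, "rz": 0, "claw": 0.005}
    - {"tx": 0.0002, "ty": -0.0005, "tz": -0.0035, "rx": 0, "ry": 0, "rz": 0, "claw": 0.005}

```text
clock: 9.8
eef_pos: [455.3, -61.1, 90.3]
tool_rot: [3.141, -0.0, -2.58]
force: [0.5, -2.1, 3.7]
width: 8.2
```

```bash
python3 r.py
```

```text
[455.31 -61.14  90.27] [ 3.1413e+00 -2.0000e-04 -2.5797e+00] [ 0.5  -2.12  3.65] [-0.49  -0.173 -0.047]
[455.27 -61.14  90.29] [ 3.1413e+00 -3.0000e-04 -2.5797e+00] [ 0.69 -1.72  3.3 ] [-0.435 -0.147 -0.019]
```

apply_moves:
  increments:
    - {"tx": 0, "ty": 0, "tz": 0, "rx": 0, "ry": 0, "rz": -0.5, "claw": 0.005}
    - {"tx": 0, "ty": 0, "tz": 0, "rx": 0, "ry": 0, "rz": -1, "claw": 0.005}
    - {"tx": 0, "ty": 0, "tz": 0, "rx": 0, "ry": 0, "rz": -1.5, "claw": 0.005}
    - {"tx": 0, "ty": 0, "tz": 0, "rx": 0, "ry": 0, "rz": -2, "claw": 0.005}
    - {"tx": 0, "ty": 0, "tz": 0, "rx": 0, "ry": 0, "rz": -2.5, "claw": 0.005}
    - {"tx": 0, "ty": 0, "tz": 0, "rx": 0, "ry": 0, "rz": -3, "claw": 0.005}
    - {"tx": 0, "ty": 0, "tz": 0, "rx": 0, "ry": 0, "rz": -3, "claw": 0.005}

```text
clock: 10.55
eef_pos: [455.2, -61.2, 90.4]
tool_rot: [-3.142, -0.0, -2.842]
force: [0.6, -1.8, 2.7]
width: 8.2
```

```bash
python3 r.py
```

```text
[455.24 -61.17  90.37] [-3.1415e+00 -4.0000e-04 -2.8415e+00] [ 0.61 -1.76  2.68] [-0.423 -0.115  0.01 ]
[455.27 -61.18  90.36] [-3.1416e+00 -3.0000e-04 -2.8407e+00] [ 0.04 -0.79  4.14] [-0.375 -0.126  0.031]
```

apply_moves:
  increments:
    - {"tx": 0, "ty": 0, "tz": 0, "rx": 0, "ry": 0, "rz": -0.6, "claw": 0.005}
    - {"tx": 0, "ty": 0, "tz": 0, "rx": 0, "ry": 0, "rz": -1.2, "claw": 0.005}
    - {"tx": 0, "ty": 0, "tz": 0, "rx": 0, "ry": 0, "rz": -1.8, "claw": 0.005}
    - {"tx": 0, "ty": 0, "tz": 0, "rx": 0, "ry": 0, "rz": -2.4, "claw": 0.005}
    - {"tx": 0, "ty": 0, "tz": 0, "rx": 0, "ry": 0, "rz": -3, "claw": 0.005}
    - {"tx": 0, "ty": 0, "tz": 0, "rx": 0, "ry": 0, "rz": -3.6, "claw": 0.005}
    - {"tx": 0, "ty": 0, "tz": 0, "rx": 0, "ry": 0, "rz": -4.2, "claw": 0.005}
    - {"tx": 0, "ty": 0, "tz": 0, "rx": 0, "ry": 0, "rz": -4.5, "claw": 0.005}
    - {"tx": 0, "ty": 0, "tz": 0, "rx": 0, "ry": 0, "rz": -4.5, "claw": 0.005}

```text
clock: 11.5
eef_pos: [455.3, -60.8, 90.3]
tool_rot: [3.141, -0.0, 3.05]
force: [0.7, -0.2, 3.4]
width: 8.1
```

```bash
python3 r.py
```

```text
[455.29 -60.78  90.31] [ 3.1410e+00 -3.0000e-04  3.0499e+00] [ 0.68 -0.23  3.41] [-0.012  0.067  0.024]
[455.28 -60.82  90.32] [ 3.1410e+00 -3.0000e-04  3.0503e+00] [0.09 0.05 3.26] [0.033 0.019 0.041]
```

apply_moves:
  increments:
    - {"tx": 0, "ty": 0, "tz": 0, "rx": 0, "ry": 0, "rz": -0.5, "claw": 0.005}
    - {"tx": 0, "ty": 0, "tz": 0, "rx": 0, "ry": 0, "rz": -1.0, "claw": 0.005}
    - {"tx": 0, "ty": 0, "tz": 0, "rx": 0, "ry": 0, "rz": -1.0, "claw": 0.005}

```text
clock: 11.85
eef_pos: [455.3, -60.7, 90.3]
tool_rot: [3.141, -0.0, 2.963]
force: [-0.6, 0.4, 3.5]
width: 7.8
```

```bash
python3 r.py
```

```text
[455.31 -60.73  90.32] [ 3.1409e+00 -3.0000e-04  2.9628e+00] [-0.63  0.4   3.51] [0.185 0.058 0.069]
[455.3  -60.76  90.29] [ 3.1410e+00 -3.0000e-04  2.9636e+00] [-1.2   1.22  2.99] [0.255 0.072 0.006]
```

apply_moves:
  increments:
    - {"tx": 0, "ty": 0, "tz": 0, "rx": 0, "ry": 0, "rz": -0.3, "claw": 0.005}
    - {"tx": 0, "ty": 0, "tz": 0, "rx": 0, "ry": 0, "rz": -0.6, "claw": 0.005}
    - {"tx": 0, "ty": 0, "tz": 0, "rx": 0, "ry": 0, "rz": -0.6, "claw": 0.005}

```text
clock: 12.2
eef_pos: [455.4, -60.8, 90.3]
tool_rot: [3.141, -0.0, 2.909]
force: [-1.5, 2.3, 3.7]
width: 8.0
```

```bash
python3 r.py
```

```text
[455.35 -60.78  90.31] [ 3.141e+00 -3.000e-04  2.909e+00] [-1.51  2.3   3.73] [ 0.62   0.219 -0.011]
[455.34 -60.81  90.33] [ 3.1411e+00 -3.0000e-04  2.9097e+00] [-1.12  2.4   3.59] [0.612 0.237 0.045]
```

apply_moves:
  increments:
    - {"tx": -0.0002, "ty": 0.0004, "tz": 0, "rx": 0, "ry": 0, "rz": -0.2, "claw": 0.005}
    - {"tx": -0.0002, "ty": 0.0004, "tz": 0, "rx": 0, "ry": 0, "rz": -0.4, "claw": 0.005}
    - {"tx": -0.0002, "ty": 0.0004, "tz": 0, "rx": 0, "ry": 0, "rz": -0.4, "claw": 0.005}

```text
clock: 12.55
eef_pos: [455.3, -60.8, 90.4]
tool_rot: [3.141, 0.0, 2.874]
force: [-1.0, 1.8, 3.1]
width: 8.3
```

```bash
python3 r.py
```

```text
[455.33 -60.75  90.35] [3.1414e+00 1.0000e-04 2.8738e+00] [-0.99  1.81  3.15] [ 0.506  0.114 -0.004]
[455.34 -60.74  90.36] [3.1414e+00 1.0000e-04 2.8743e+00] [0.01 2.44 3.55] [ 0.511  0.079 -0.035]
```

apply_moves:
  increments:
    - {"tx": 0, "ty": 0.0003, "tz": 0, "rx": 0, "ry": 0, "rz": -0.2, "claw": 0.005}
    - {"tx": 0, "ty": 0.0003, "tz": 0, "rx": 0, "ry": 0, "rz": -0.5, "claw": 0.005}
    - {"tx": 0, "ty": 0.0003, "tz": 0, "rx": 0, "ry": 0, "rz": -0.5, "claw": 0.005}

```text
clock: 12.9
eef_pos: [455.3, -60.7, 90.4]
tool_rot: [-3.141, 0.0, 2.83]
force: [0.2, 1.9, 3.7]
width: 7.8
```

```bash
python3 r.py
```

```text
[455.34 -60.68  90.38] [-3.1415e+00  2.0000e-04  2.8295e+00] [0.23 1.9  3.71] [0.409 0.013 0.025]
[455.3  -60.65  90.36] [-3.1414e+00  1.0000e-04  2.8304e+00] [-0.33  1.27  2.65] [ 0.386 -0.029  0.001]
```

apply_moves:
  increments:
    - {"tx": 0, "ty": 0.0002, "tz": 0, "rx": 0, "ry": 0, "rz": -0.2, "claw": 0.005}
    - {"tx": 0, "ty": 0.0002, "tz": 0, "rx": 0, "ry": 0, "rz": -0.5, "claw": 0.005}
    - {"tx": 0, "ty": 0.0002, "tz": 0, "rx": 0, "ry": 0, "rz": -0.5, "claw": 0.005}

```text
clock: 13.25
eef_pos: [455.3, -60.6, 90.4]
tool_rot: [-3.141, 0.0, 2.786]
force: [0.1, 1.2, 2.8]
width: 7.9
```

```bash
sed -i "s/,s\['torque'\].round(3)/,s['torque'].round(3),s['tau'][4:].round(3),s['qpos'][6].round(3)/" r.py; python3 r.py
```

```text
[455.29 -60.57  90.36] [-3.1413e+00  1.0000e-04  2.7858e+00] [0.05 1.17 2.79] [ 0.24  -0.047  0.003] [ 0.074  0.226 -0.15 ] 0.594
[455.33 -60.51  90.36] [-3.1414e+00  2.0000e-04  2.7867e+00] [1.24 0.13 3.25] [ 0.191 -0.004 -0.024] [ 0.072  0.219 -0.067] 0.595
```

apply_moves:
  increments:
    - {"tx": 0, "ty": 0, "tz": 0, "rx": 0, "ry": 0, "rz": -0.25, "claw": 0.005}
    - {"tx": 0, "ty": 0, "tz": 0, "rx": 0, "ry": 0, "rz": -0.5, "claw": 0.005}
    - {"tx": 0, "ty": 0, "tz": 0, "rx": 0, "ry": 0, "rz": -0.5, "claw": 0.005}

```text
clock: 13.6
eef_pos: [455.3, -60.5, 90.4]
tool_rot: [-3.141, 0.0, 2.742]
force: [0.5, 0.9, 2.6]
width: 8.1
```

```bash
python3 r.py
```

```text
[455.34 -60.48  90.37] [-3.1415e+00  2.0000e-04  2.7424e+00] [0.55 0.88 2.63] [ 0.198 -0.08   0.032] [ 0.018  0.228 -0.132] 0.563
[455.32 -60.47  90.36] [-3.1415e+00  1.0000e-04  2.7432e+00] [-0.14  0.94  3.2 ] [ 0.135 -0.055  0.049] [ 0.02   0.227 -0.06 ] 0.563
```

apply_moves:
  increments:
    - {"tx": 0, "ty": 0, "tz": 0, "rx": 0, "ry": 0, "rz": -0.25, "claw": 0.005}
    - {"tx": 0, "ty": 0, "tz": 0, "rx": 0, "ry": 0, "rz": -0.5, "claw": 0.005}
    - {"tx": 0, "ty": 0, "tz": 0, "rx": 0, "ry": 0, "rz": -0.5, "claw": 0.005}

```text
clock: 13.95
eef_pos: [455.4, -60.4, 90.4]
tool_rot: [3.142, 0.0, 2.699]
force: [-0.3, 0.4, 3.5]
width: 7.9
```

```bash
python3 r.py; python3 -c "
from h import *
save('wrist','w5.png',(180,150,400,350),3)"
```

```text
[455.37 -60.36  90.36] [3.1415e+00 2.0000e-04 2.6990e+00] [-0.31  0.35  3.48] [ 0.169 -0.191  0.052] [-0.042  0.293 -0.163] 0.531
[455.39 -60.38  90.39] [3.1416e+00 3.0000e-04 2.6997e+00] [1.44 0.66 2.6 ] [ 0.148 -0.188  0.065] [-0.036  0.299 -0.092] 0.532
```

View pics/w5.png

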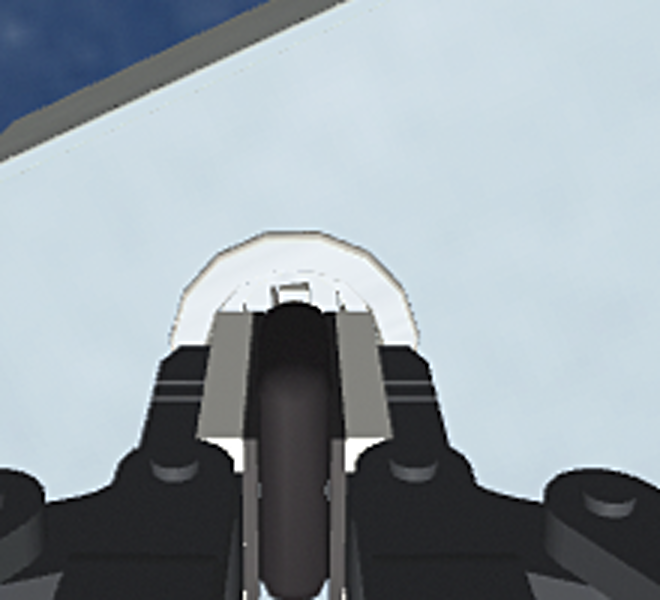

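apply_moves:
  increments:
    - {"tx": 0, "ty": 0, "tz": 0, "rx": 0, "ry": 0, "rz": -0.2, "claw": 0.005}
    - {"tx": 0, "ty": 0, "tz": 0, "rx": 0, "ry": 0, "rz": -0.4, "claw": 0.005}
    - {"tx": 0, "ty": 0, "tz": 0, "rx": 0, "ry": 0, "rz": -0.4, "claw": 0.005}

```text
clock: 14.35
eef_pos: [455.4, -60.3, 90.4]
tool_rot: [3.141, 0.0, 2.664]
force: [0.5, 1.0, 3.9]
width: 7.9
```

```bash
python3 r.py
```

```text
[455.4  -60.32  90.37] [3.1414e+00 2.0000e-04 2.6644e+00] [0.51 0.96 3.92] [ 0.157 -0.217  0.146] [-0.098  0.406 -0.194] 0.506
[455.37 -60.32  90.36] [3.1415e+00 1.0000e-04 2.6649e+00] [0.68 1.27 3.45] [ 0.15  -0.207  0.14 ] [-0.089  0.418 -0.137] 0.507
```

apply_moves:
  increments:
    - {"tx": 0, "ty": 0, "tz": 0, "rx": 0, "ry": 0, "rz": -0.15, "claw": 0.005}
    - {"tx": 0, "ty": 0, "tz": 0, "rx": 0, "ry": 0, "rz": -0.15, "claw": 0.005}
    - {"tx": 0, "ty": 0, "tz": 0, "rx": 0, "ry": 0, "rz": -0.15, "claw": 0.005}

```text
clock: 14.7
eef_pos: [455.4, -60.3, 90.4]
tool_rot: [3.141, 0.0, 2.652]
force: [0.3, 0.7, 2.9]
width: 8.3
```

```bash
python3 r.py
```

```text
[455.4  -60.28  90.38] [3.1414e+00 2.0000e-04 2.6519e+00] [0.27 0.72 2.93] [ 0.202 -0.338  0.179] [-0.099  0.516 -0.136] 0.497
[455.41 -60.27  90.37] [3.1413e+00 2.0000e-04 2.6520e+00] [0.41 0.64 2.68] [ 0.205 -0.269  0.108] [-0.097  0.531 -0.131] 0.497
```

apply_moves:
  increments:
    - {"tx": 0, "ty": 0, "tz": 0.001, "rx": 0, "ry": 0, "rz": 0.3, "claw": 0.005}
    - {"tx": 0, "ty": 0, "tz": 0.002, "rx": 0, "ry": 0, "rz": 0.6, "claw": 0.005}
    - {"tx": 0, "ty": 0, "tz": 0.003, "rx": 0, "ry": 0, "rz": 0.8, "claw": 0.005}
    - {"tx": 0, "ty": 0, "tz": 0.003, "rx": 0, "ry": 0, "rz": 0.8, "claw": 0.005}

```text
clock: 15.15
eef_pos: [455.2, -60.4, 93.2]
tool_rot: [3.141, -0.0, 2.722]
force: [2.2, 1.8, -0.3]
width: 8.7
```

```bash
python3 r.py
```

```text
[455.18 -60.43  93.18] [ 3.1413e+00 -4.0000e-04  2.7218e+00] [ 2.23  1.77 -0.34] [ 0.131 -0.435  0.046] [-0.077  0.77   0.081] 0.554
[455.16 -60.42  93.15] [ 3.1414e+00 -4.0000e-04  2.7213e+00] [ 2.9   1.47 -1.59] [ 0.179 -0.443  0.011] [-0.08   0.742  0.012] 0.553
```

apply_moves:
  increments:
    - {"tx": 0.0004, "ty": 0.0002, "tz": 0.002, "rx": 0, "ry": 0, "rz": 0, "claw": 0.005}
    - {"tx": 0.0004, "ty": 0.0002, "tz": 0.005, "rx": 0, "ry": 0, "rz": 0, "claw": 0.005}
    - {"tx": 0.0004, "ty": 0.0002, "tz": 0.008, "rx": 0, "ry": 0, "rz": 0, "claw": 0.005}

```text
clock: 15.5
eef_pos: [455.2, -60.4, 101.4]
tool_rot: [-3.141, -0.001, 2.721]
force: [0.1, 0.1, -1.1]
width: 8.0
```

```bash
python3 r.py
```

```text
[455.23 -60.37 101.44] [-3.1409e+00 -8.0000e-04  2.7214e+00] [ 0.15  0.08 -1.12] [-0.052 -0.256 -0.022] [-0.033  0.279 -0.07 ] 0.569
[455.34 -60.37 101.84] [-3.1409e+00 -3.0000e-04  2.7214e+00] [ 0.65 -0.38 -0.37] [ 0.05  -0.048 -0.007] [-0.006  0.115 -0.007] 0.569
```

Free draw. Raise straight up fully.

apply_moves:
  increments:
    - {"tx": 0, "ty": 0, "tz": 0.008, "rx": 0, "ry": 0, "rz": 0, "claw": 0.005}
    - {"tx": 0, "ty": 0, "tz": 0.02, "rx": 0, "ry": 0, "rz": 0, "claw": 0.005}
    - {"tx": 0, "ty": 0, "tz": 0.04, "rx": 0, "ry": 0, "rz": 0, "claw": 0.005}
    - {"tx": 0, "ty": 0, "tz": 0.06, "rx": 0, "ry": 0, "rz": 0, "claw": 0.005}
    - {"tx": 0, "ty": 0, "tz": 0.08, "rx": 0, "ry": 0, "rz": 0, "claw": 0.005}
    - {"tx": 0, "ty": 0, "tz": 0.08, "rx": 0, "ry": 0, "rz": 0, "claw": 0.005}

```text
clock: 16.15
eef_pos: [456.9, -60.2, 184.2]
tool_rot: [3.141, 0.004, 2.721]
force: [0.4, 0.3, -0.6]
width: 7.9
```

```bash
python3 r.py;python3 -c "
from h import *
a=save('wrist','w6.png')"
```

```text
[456.89 -60.15 184.17] [3.1406 0.0044 2.7213] [ 0.43  0.26 -0.58] [-0.013  0.009 -0.014] [-0.192  0.372  0.21 ] 0.711
[456.1  -60.42 182.91] [3.1414e+00 2.6000e-03 2.7210e+00] [-0.35 -0.33 -1.05] [0.007 0.048 0.071] [-0.082  0.058  0.079] 0.71
```

View pics/w6.png

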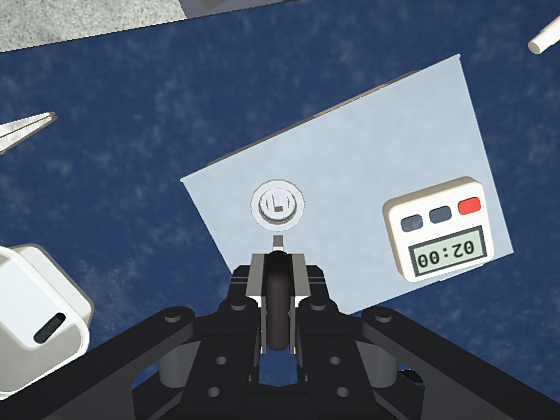

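apply_moves:
  increments:
    - {"tx": 0.002, "ty": -0.275, "tz": 0, "rx": 0, "ry": 0, "rz": -13.2, "claw": 0.005}
    - {"tx": 0.002, "ty": -0.275, "tz": 0, "rx": 0, "ry": 0, "rz": -13.2, "claw": 0.005}
    - {"tx": 0.002, "ty": -0.275, "tz": 0, "rx": 0, "ry": 0, "rz": -13.2, "claw": 0.005}
    - {"tx": 0.002, "ty": -0.275, "tz": 0, "rx": 0, "ry": 0, "rz": -13.2, "claw": 0.005}
    - {"tx": 0.002, "ty": -0.275, "tz": 0, "rx": 0, "ry": 0, "rz": -13.2, "claw": 0.005}
    - {"tx": 0.002, "ty": -0.275, "tz": 0, "rx": 0, "ry": 0, "rz": -13.2, "claw": 0.005}
    - {"tx": 0.002, "ty": -0.275, "tz": 0, "rx": 0, "ry": 0, "rz": -13.2, "claw": 0.005}
    - {"tx": 0.002, "ty": -0.275, "tz": 0, "rx": 0, "ry": 0, "rz": -13.2, "claw": 0.005}
    - {"tx": 0.002, "ty": -0.275, "tz": 0, "rx": 0, "ry": 0, "rz": -13.2, "claw": 0.005}
    - {"tx": 0.002, "ty": -0.275, "tz": 0, "rx": 0, "ry": 0, "rz": -13.2, "claw": 0.005}
    - {"tx": 0.002, "ty": -0.275, "tz": 0, "rx": 0, "ry": 0, "rz": -13.2, "claw": 0.005}

```text
clock: 17.35
eef_pos: [457.4, -334.7, 181.0]
tool_rot: [-3.141, -0.001, 1.572]
force: [-0.8, 0.3, -0.6]
width: 8.0
```

apply_moves:
  increments:
    - {"tx": 0, "ty": 0, "tz": 0, "rx": -1.5, "ry": 0, "rz": 0, "claw": 0.005}
    - {"tx": 0, "ty": 0, "tz": 0, "rx": -3, "ry": 0, "rz": 0, "claw": 0.005}
    - {"tx": 0, "ty": 0, "tz": 0, "rx": -4.5, "ry": 0, "rz": 0, "claw": 0.005}
    - {"tx": 0, "ty": 0, "tz": 0, "rx": -6, "ry": 0, "rz": 0, "claw": 0.005}
    - {"tx": 0, "ty": 0, "tz": 0, "rx": -6, "ry": 0, "rz": 0, "claw": 0.005}
    - {"tx": 0, "ty": 0, "tz": 0, "rx": -6, "ry": 0, "rz": 0, "claw": 0.005}
    - {"tx": 0, "ty": 0, "tz": 0, "rx": -6, "ry": 0, "rz": 0, "claw": 0.005}

```text
clock: 18.05
eef_pos: [457.0, -337.1, 181.7]
tool_rot: [3.141, 0.523, 1.566]
force: [-0.7, -0.6, -0.7]
width: 8.2
```

```bash
python3 r.py;python3 -c "
from h import *
s=read_state();R=Ro.from_euler('xyz',s['tool_rot']).as_matrix();print('tip',s['eef_pos']+R[:,2]*33, 'z',R[:,2],'y',R[:,1],s['qpos'])
save('top','t7.png',(100,140,400,300),2.4)
c=calibration('top');print(proj(c,[464.6,-335.8,51])) "
```

```text
[ 457.04 -337.09  181.73] [3.1408 0.5227 1.5664] [-0.66 -0.64 -0.69] [ 0.519 -0.018 -0.02 ] [1.059 0.992 0.014] -0.472
[ 456.69 -337.76  181.88] [3.14   0.523  1.5644] [-0.96 -1.32  0.32] [ 0.558 -0.028 -0.031] [1.058 1.026 0.031] -0.473
tip [ 456.63216229 -354.24077754  153.28813242] z [-0.00164872 -0.49944564 -0.86634366] y [ 0.99998312 -0.0056496   0.00135394] [ 0.16586504  0.55297679  0.17210486  2.06632203  0.88237805  0.53823987
 -0.47290923]
[330.5951723  225.55009063]
```

View pics/t7.png

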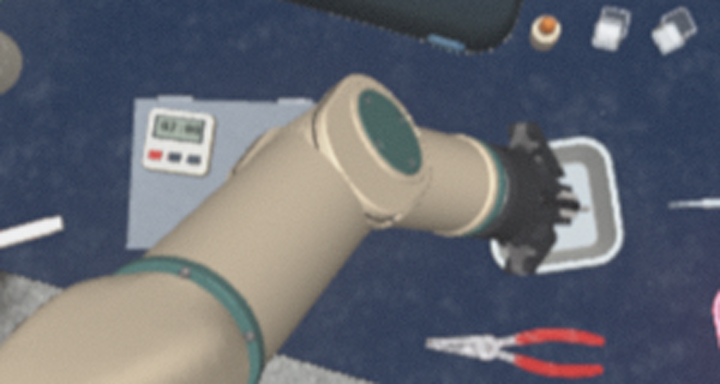

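apply_moves:
  increments:
    - {"tx": 0.003, "ty": -0.004, "tz": -0.04, "rx": 0, "ry": 0, "rz": 0, "claw": 0.005}
    - {"tx": 0.003, "ty": -0.004, "tz": -0.08, "rx": 0, "ry": 0, "rz": 0, "claw": 0.005}
    - {"tx": 0.003, "ty": -0.004, "tz": -0.11, "rx": 0, "ry": 0, "rz": 0, "claw": 0.005}
    - {"tx": 0.003, "ty": -0.004, "tz": -0.13, "rx": 0, "ry": 0, "rz": 0, "claw": 0.005}
    - {"tx": 0.003, "ty": -0.004, "tz": -0.14, "rx": 0, "ry": 0, "rz": 0, "claw": 0.005}
    - {"tx": 0.003, "ty": -0.004, "tz": -0.144, "rx": 0, "ry": 0, "rz": 0, "claw": 0.005}
    - {"tx": 0.003, "ty": -0.004, "tz": -0.144, "rx": 0, "ry": 0, "rz": 0, "claw": 0.005}

```text
clock: 18.85
eef_pos: [459.6, -341.3, 36.7]
tool_rot: [3.141, 0.523, 1.566]
force: [0.4, -0.5, -0.1]
width: 8.1
```

```bash
python3 r.py
```

```text
[ 459.56 -341.29   36.65] [3.1412 0.5226 1.5657] [ 0.39 -0.53 -0.13] [ 0.516 -0.039 -0.069] [ 0.446  2.1   -0.249] -1.117
[ 459.84 -341.26   37.23] [3.1404 0.5231 1.5654] [-0.53  0.17  0.38] [0.545 0.058 0.003] [ 0.324  2.105 -0.074] -1.116
```

apply_moves:
  increments:
    - {"tx": 0, "ty": 0, "tz": 0, "rx": 0, "ry": 0, "rz": 0, "claw": 0.014}
    - {"tx": 0, "ty": 0, "tz": 0, "rx": 0, "ry": 0, "rz": 0, "claw": 0.02}
    - {"tx": 0, "ty": 0, "tz": 0, "rx": 0, "ry": 0, "rz": 0, "claw": 0.03}
    - {"tx": 0, "ty": 0, "tz": 0, "rx": 0, "ry": 0, "rz": 0, "claw": 0.03}
    - {"tx": 0, "ty": 0, "tz": 0, "rx": 0, "ry": 0, "rz": 0, "claw": 0.03}
    - {"tx": 0, "ty": 0, "tz": 0.02, "rx": 0, "ry": 0, "rz": 0, "claw": 0.03}
    - {"tx": 0, "ty": 0, "tz": 0.05, "rx": 0, "ry": 0, "rz": 0, "claw": 0.03}
    - {"tx": 0, "ty": 0.02, "tz": 0.09, "rx": 0, "ry": 0, "rz": 0, "claw": 0.03}
    - {"tx": 0, "ty": 0.06, "tz": 0.14, "rx": 0, "ry": 0, "rz": 0, "claw": 0.03}
    - {"tx": 0, "ty": 0.1, "tz": 0.17, "rx": 0, "ry": 0, "rz": 0, "claw": 0.03}
    - {"tx": 0, "ty": 0.13, "tz": 0.2, "rx": 0, "ry": 0, "rz": 0, "claw": 0.03}
    - {"tx": 0, "ty": 0.13, "tz": 0.2, "rx": 0, "ry": 0, "rz": 0, "claw": 0.03}

```text
clock: 20.1
eef_pos: [463.9, -204.5, 240.6]
tool_rot: [3.132, 0.521, 1.572]
force: [0.8, 0.1, -0.2]
width: 30.0
```

```bash
python3 r.py;python3 -c "
from h import *
a=save('wrist','w8.png');b=save('top','t8.png');s=read_state()
cv2.imwrite('pics/c8.png',np.hstack([cv2.resize(a,(440,330)),cv2.resize(b[140:290,290:400],(242,330))])[...,::-1])"
```

```text
[ 463.92 -204.48  240.6 ] [3.1319 0.5208 1.5721] [ 0.77  0.08 -0.25] [ 0.491 -0.04   0.029] [1.038 1.765 0.126] -0.577
[ 462.97 -206.19  239.71] [3.1343 0.5222 1.5714] [-0.24  0.43 -0.57] [ 0.532 -0.005 -0.012] [1.256 1.439 0.053] -0.577
```

View pics/c8.png

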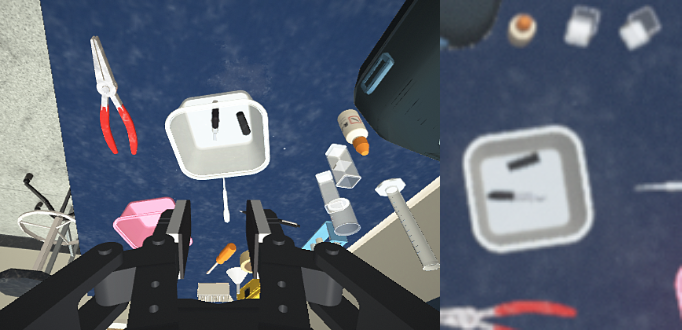

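```bash
python3 -c "
from h import *
finish_job()"
```

```text
the job is handed in; nothing more can be done
```

The box is locked and the key is lying in the whitish tub. I handed the job in at about 20 s on the clock; it reports no verdict.

- **Finding the slot:** I gripped the key head after a half turn of the wrist, to leave joint range for the clockwise turn. I pressed about 4 mm (about 6 N) and turned counter-clockwise in 4° steps. At about 0.56 rad of tool angle the push dropped from 6.1 to 2.2 N. The key then went down to about 10.7 mm with about 3.5 N.
- **Locking:** I turned clockwise about 1.05 rad until the torque rose from about 0.03–0.06 to 0.14–0.18 N m, which I took as the stop. That is slightly past the stated 0.75–1 rad, which grip and arm flex probably explains. There is no direct reading of the bolt.
- **Drawing the key:** The upward push vanished on the way out, so the plug stayed down. The picture afterwards showed the plug sunk in the escutcheon and the timer in place.
- **Last pictures:** The key lies flat on the tub floor, with its head about 30 mm from the centre by rough pixel scaling. The tub is upright beside the pen cap, with the dropper bottle apparently where it was and the pink tub not touched. The gripper is clear of everything.

During the turns, side forces reached about 4 N and I eased them with shifts of less than a millimetre. No other checks failed or disagreed.

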